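Load a pan of plates into the sashed dust cabinet

TASK

Stack the two loose aluminium plates squarely on the plate that already lies on the dark sheet pan, edges flush and lengths in line. With the clear sash of the dust cabinet raised by its black handle, push the pan with its pile along the rails until it is fully home against the stop at the back, then gently lower the sash until it is fully down again. Leave the carton and the caster wheel where they are.

Things in the scene. Friction and masses are not known exactly. Their poses are not given: they have to be found in the camera images.
- cabinet: (all sizes in mm) fixed cabinet, clear panels in an aluminium frame. Origin on the bench (z = 0) under the middle of the sash; x points into it, y left as seen from the robot, z up. Chamber: x 10 to 130, y -211 to 211, clear roof at 165. Sash guide posts 24 x 20 at x 0, y +-215, 210 high. A sill 200 wide, top 10 above the bench, runs out in front to x -275
- pan_home (a point): where the pan's origin lies when home: on the cabinet's sill top, at cabinet (35, 0, 10), axes as the cabinet's. A black stop at cabinet x 115 then touches the pan's far edge. Two rails on the sill, 10 high, inner faces at y +-78, guide the pan along cabinet x into the chamber
- sash (a joint): height of the clear sash (406 wide, 12 thick) in its posts: 0 = fully down, grows as it rises (m), up to 0.130. Stays where left; lifting takes about 11 N, lowering 3 N. Down, its lower edge is 22 above the bench (8 above the pan's sheet: that passes below it, plates do not), its upper edge at 155. Three plates on the pan reach 62 above the bench
- sash_grip (a point): middle of the sash's black handle, an upright bar 18 (cabinet x) x 16 (y) x 60 high, 54 in front of the sash and 115 left of its middle; two stems 10 x 10 join its top and bottom to the sash. At sash 0 this point is at cabinet (-54, 115, 80); it rises with the sash. Axes as the cabinet's.
- pan: loose dark steel sheet pan, flat, 160 (x) x 150 (y) x 4 mm, on the sill between the rails, with an upright lip along its edge nearest the robot (x -80 to -76, full width, top 26 above the underside). 0.35 kg. Origin: centre of the underside; x points to the cabinet. When home the lip stays outside, 45 in front of the sash
- pan_lip (a point): middle of the top edge of the front face of the pan's lip, at pan (-80, 0, 26); axes as the pan's. Push near here, towards pan +x; pushed far off its middle the pan binds on the rails. The raised sash handle stands over its left part.
- base_plate: plain aluminium plate 90 (x) x 50 (y) x 16 mm with two dark dots on top, lying on the pan at about pan (31, 0), its length along the pan's x: the bottom of the pile. Origin: centre of the underside.
- plate_a: loose aluminium plate on the bench, same shape and size as the base plate (90 x 50 x 16 mm, 0.19 kg). Origin: centre of the underside; x along its length. Interchangeable with plate_b.
- plate_b: loose aluminium plate on the bench, the same as plate_a.
- carton: cardboard carton 75 x 60 x 50 mm on the bench, bystander. Origin: centre of the underside.
- caster: spare black caster wheel 76 mm across, 36 high, lying flat on the bench, bystander. Origin: centre of the underside.
Mind the look-alikes: they are no part of the job. What is shaped like the plate_a but red or turquoise is not meant.

How it is judged:
On the way, in this order (a step that is already met when the one before it is completed fails the run):
1. both plates lie squarely on the base plate on the pan, let go (horizontal distance between each of plate_a, plate_b and base_plate below 0.008 m and angle between the x axis of each of plate_a, plate_b and the x axis of base_plate, either way round below 0.12 rad and angle between each of plate_a, plate_b, base_plate's own z axis and vertical below 0.06 rad and contact force between base_plate and pan above 0.3 N and contact force between the fingers and plate_a below 0.1 N and contact force between the fingers and plate_b below 0.1 N), for 0.2 s.
2. the sash is up and the pan with its pile is home against the stop (horizontal distance between each of plate_a, plate_b and base_plate below 0.008 m and angle between the x axis of each of plate_a, plate_b and the x axis of base_plate, either way round below 0.12 rad and angle between each of plate_a, plate_b, base_plate's own z axis and vertical below 0.06 rad and contact force between base_plate and pan above 0.3 N and x of each of plate_a, plate_b, base_plate in the frame of cabinet above 0.045 m and x of pan in the frame of cabinet above 0.027 m and value of joint sash above 0.04 m), for 0.1 s.
At the end, for the whole second after the job is handed in: The pan is within 8 mm of its stop in the cabinet; both plates lie flat on the base plate on the pan, centred on it to 8 mm and in line with it to 0.12 rad, all inside the cabinet and at rest; the sash is down to within 6 mm (horizontal distance between each of plate_a, plate_b and base_plate below 0.008 m and angle between the x axis of each of plate_a, plate_b and the x axis of base_plate, either way round below 0.12 rad and angle between each of plate_a, plate_b, base_plate's own z axis and vertical below 0.06 rad and contact force between base_plate and pan above 0.3 N and x of each of plate_a, plate_b, base_plate in the frame of cabinet above 0.045 m and x of pan in the frame of cabinet above 0.027 m and value of joint sash below 0.006 m and linear speed of each of plate_a, plate_b, base_plate, pan below 0.02 m/s); the robot touches nothing.
It fails at once if the carton is shifted by more than 30 mm (distance of carton from where it was at the start of the episode above 0.03 m).
It fails at once if the caster is shifted by more than 30 mm (distance of caster from where it was at the start of the episode above 0.03 m).
It fails at once if the sash is slammed down (faster than 0.6 m/s) (velocity of joint sash below -0.6 m/s).
It also fails if it takes over 72 s, if anything falls off the work surface, if the arm or the gripper's body presses on something with over 40 N, if the wrist force passes 120 N, or if a joint passes its speed limit or range.

ROBOT

A 6-joint arm with a two-finger parallel gripper is mounted at the origin on the work surface. World frame = base frame: x ahead of the robot, y to its left, z up, the work surface at z = 0. Lengths are in m, angles in rad, forces in N, time in s.
With the tool pointing down it reaches from about 0.275 to 0.875 m from the base axis. Payload 12.5 kg.
Tool frame: the origin (TCP) lies at the very end of the fingers, on their centre line; the grasp point (between the pads) lies 19 mm behind it; z points along the fingers, y is the line along which they close (so a half turn about z gives the same grasp; the last joint's range is limited). The gripper opens to 85 mm and grips with 20 to 120 N. Pads are 22 mm wide; open, the fingers measure 114 mm over their backs; the gripper's body (76 mm by 85 mm) begins 54 mm behind the grasp point. The pads swing forward as they close: fully open they stand 13 mm farther back than shut.
Start: joints at [1.167, 0.351, 1.652, -0, 1.139, -0.085], TCP at [0.172, 0.522, 0.231] pointing down, gripper open.
Joint ranges: [-2.75, 2.75], [-0.79, 2.1], [0.01, 2.65], [-1.57, 4.71], [0.07, 3.14], [-2.87, 2.87]. Speed limits (rad/s): [2.22, 2.22, 2.79, 3.14, 3.14, 3.14].

INTERFACE

Orientations are given as a 3x3 rotation matrix whose columns are the frame's x, y, z axes.
In Python, from workcell import r, kin, get_image gives the robot as it stands. The module is installed in compiled form; this text tells all that it offers. Calls block until the motion is done:
- r.move_to(position, orientation): joint-space move of the TCP to a pose.
- r.servo_line(position, frame=None, speed=0.15): straight line of the TCP; frame=None keeps the orientation; speed is the mean speed in m/s.
- r.goto_joints(angles): joint-space move.
- r.gripper_to(opening, grasp_force=None): finger opening in m; grasp_force is the grip in N (None keeps the last); returns when the fingers have stopped.
- r.sleep(seconds).
- kin.ik(position, orientation): joint angles nearest the present ones, or None.
- get_image(name): name is "side" or "top" or "wrist"; returns a dict with "color" (384x512x3 uint8, red, green, blue), "fx", "fy", "cx", "cy" (pixels), "eye" and "attitude" of the camera in the world. Camera axes: x right, y down, z forward; pixel columns grow to the right and rows downward; lengths in m; the calibration is good to about 2 mm. A picture is of the moment at which its call begins. There is no depth.
A pose or a line that the arm cannot do raises r.IKError and nothing moves.
- r.sign_off(): hands the job in; it is judged then, once.
Readings, each from a call of its own:
- r.get_time(): time.
- r.get_qpos(): joint angles.
- r.get_qvel(): joint speeds.
- r.get_joint_efforts(): joint torques, N m.
- r.get_ee_pos(): TCP position.
- r.get_tcp_rot(): TCP orientation.
- r.get_contact_force(): force on the tool from outside, world axes, zero at the start.
- r.get_torque(): the same for the moment, N m.
- r.get_width(): finger opening in m.
- r.get_grip_force(): force on a finger pad.
Only numpy, scipy, OpenCV 4.12 (cv2) and the standard library are available. Lean on these libraries where they do the work, as an engineer would, in place of code of your own. Each camera call takes 0.05 s, during which the arm holds its last target. There are 200 camera calls.

## Working session

There is one attempt and no reset: what is moved stays moved. The work goes in short steps, each a Python script; the robot and the scene stay as the last script left them, time stands still between calls to the robot, and variables do not carry over. Pictures are saved under pics/ and viewed, at most 10 in all, crops included, and the job is handed in when it is done.

```bash
mkdir -p pics; ls; python3 - <<'E'
from workcell import r,kin,get_image
import cv2,numpy as np
for n in ("top","side"):
    d=get_image(n); cv2.imwrite(f"pics/{n}0.png",d["color"][:,:,::-1])
    print(n,d["fx"],d["fy"],d["cx"],d["cy"],d["eye"],np.round(d["attitude"],4).tolist())
print(r.get_time(),np.round(r.get_tcp_rot(),3).tolist(),r.get_width())
E
```

```text
pics
top 367.86400626659815 367.86400626659815 258.1753185887817 191.50583753122095 [ 0.31367475 -0.00372954  1.08484228] [[-0.024, -0.9767, 0.2133], [-0.9997, 0.0237, -0.0042], [-0.0009, -0.2133, -0.977]]
side 480.7372074058585 480.7372074058585 252.16355925346934 192.81929177326805 [ 0.01714953 -1.11078582  0.97815324] [[0.9175, -0.2269, 0.3267], [-0.3976, -0.5414, 0.7408], [0.0088, -0.8096, -0.5869]]
0.1 [[-0.95, 0.313, -0.0], [0.313, 0.95, -0.001], [0.0, -0.001, -1.0]] 0.08515516130379899
```

View pics/top0.png

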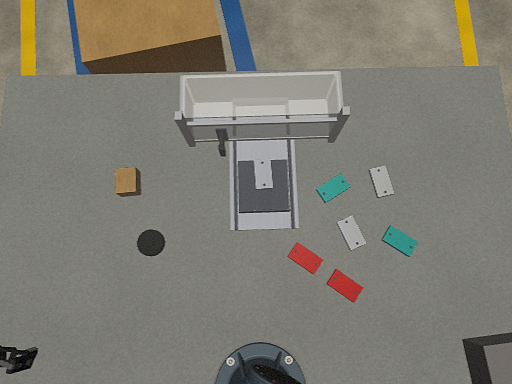

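View pics/side0.png

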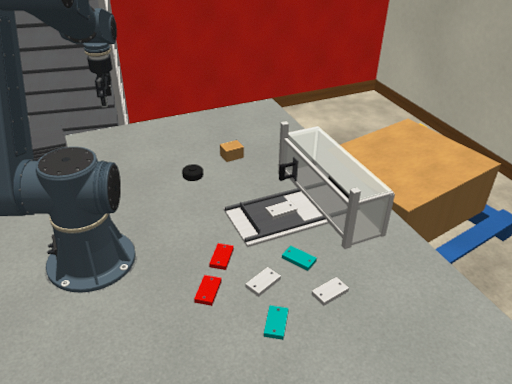

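The top view shows the plain plates at about (381,181) and (351,233), and the pan at (265,186) with the base plate on it at (263,173). The sash handle is at (222,143), the carton at (127,181) and the caster at (151,242). The red and turquoise plates are decoys. The side view shows the same layout. Next I'll measure everything in pixels.

```bash
cat > h.py <<'E'
import numpy as np,cv2
def ray(d,uv,z):
    uv=np.atleast_2d(np.asarray(uv,float)); A=np.array(d["attitude"]); e=np.array(d["eye"])
    v=np.c_[(uv[:,0]-d["cx"])/d["fx"],(uv[:,1]-d["cy"])/d["fy"],np.ones(len(uv))]@A.T
    return e+v*((z-e[2])/v[:,2])[:,None]
def proj(d,P):
    q=(np.atleast_2d(P)-np.array(d["eye"]))@np.array(d["attitude"])
    return np.c_[q[:,0]/q[:,2]*d["fx"]+d["cx"],q[:,1]/q[:,2]*d["fy"]+d["cy"]]
def plates(d,z,lo=150,roi=None):
    "bright grey blobs -> rects (centre,length,width,yaw) on plane z"
    c=d["color"].astype(int); m=((c.min(2)>lo)&(c.max(2)-c.min(2)<25)).astype(np.uint8)
    if roi is not None: k=np.zeros_like(m); x0,y0,x1,y1=roi; k[y0:y1,x0:x1]=1; m*=k
    m=cv2.morphologyEx(m,cv2.MORPH_CLOSE,np.ones((3,3),np.uint8))
    out=[]
    for q in cv2.findContours(m,cv2.RETR_EXTERNAL,cv2.CHAIN_APPROX_NONE)[0]:
        if cv2.contourArea(q)<150: continue
        P=ray(d,q[:,0,:],z)[:,:2]; (cx,cy),(w,h),a=cv2.minAreaRect((P*1000).astype(np.float32))
        if w<h: w,h,a=h,w,a+90
        out.append((round(cx,1),round(cy,1),round(w,1),round(h,1),round((a+90)%180-90,1)))
    return out
E
python3 - <<'E'
from workcell import get_image
import cv2,numpy as np
from h import *
d=get_image("top")
c=d["color"]
for p in [(381,181),(351,240),(263,165),(265,200),(265,221),(247,150),(233,200),(300,250),(222,150),(294,200)]: print(p,c[p[1],p[0]])
for lo in (165,185): print(plates(d,0.016,lo,(310,140,430,280)))
cv2.imwrite("pics/crop1.png",cv2.resize(c[60:240,160:360,::-1],None,fx=4,fy=3.3333,interpolation=cv2.INTER_CUBIC) if 0 else cv2.resize(c[90:240,160:360,::-1],None,fx=4,fy=4,interpolation=cv2.INTER_CUBIC))
E
```

```text
(381, 181) [165 167 162]
(351, 240) [170 171 169]
(263, 165) [169 171 176]
(265, 200) [84 88 93]
(265, 221) [168 172 173]
(247, 150) [166 168 173]
(233, 200) [159 160 164]
(300, 250) [180  58  56]
(222, 150) [63 65 60]
(294, 200) [179 179 183]
[(419.9, -276.6, 88.2, 47.8, 22.9), (570.8, -377.0, 88.0, 45.2, 12.5)]
[]
```

View pics/crop1.png

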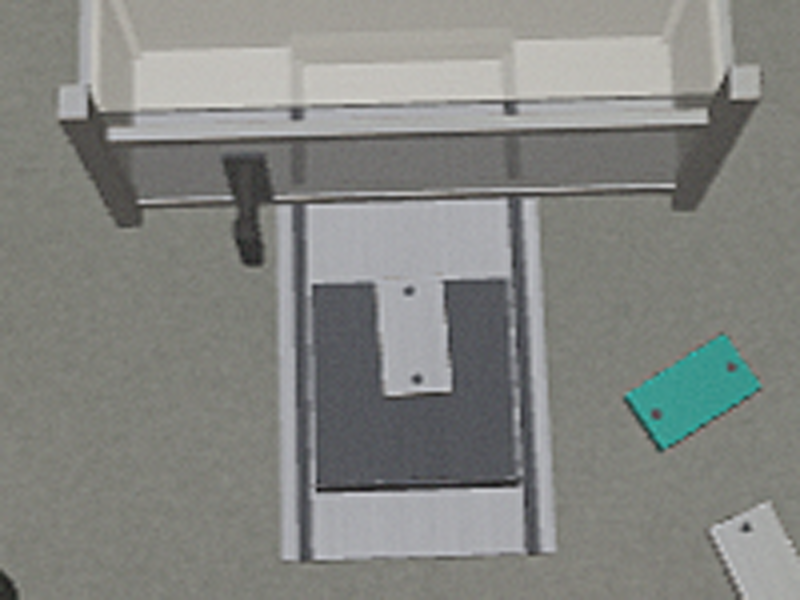

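The crop (4x, offset 160,90) gives these original-image positions:
- Sill front corners at (230.75,230) and (298.5,227.75).
- Base plate dots at (262,162.75) and (264.25,184.75).
- Post tops at about (179,116) and (346,110).
- Pan lip bottom edge from (239,212) to (289.5,211).

```bash
python3 - <<'E'
from workcell import get_image,kin,r
import cv2,numpy as np
from h import *
d=get_image("top"); g=cv2.cvtColor(d["color"],cv2.COLOR_RGB2GRAY)
C=ray(d,[(230.75,230),(298.5,227.75)],.010)[:,:2]; print("sill",C,np.linalg.norm(C[0]-C[1]))
# sill long edges: subpixel gradient per row (outer edges)
c=d["color"].astype(float); L=[];R=[]
for v in range(150,226):
    row=cv2.GaussianBlur(c[v:v+1].mean(2),(5,1),0)[0]; gr=np.diff(row)
    a=226+np.argmax(gr[226:238]); b=292+np.argmin(gr[292:302])
    L.append((a+.5,v)); R.append((b+.5,v))
out=[]
for s in (L,R):
    P=ray(d,s,.010)[:,:2]
    for _ in range(3):
        k=np.polyfit(P[:,0],P[:,1],1); e=P[:,1]-np.polyval(k,P[:,0]); P=P[abs(e)<.003]
    out.append(k); print("edge",k,len(P))
k=np.mean(out,0); yaw=np.arctan(k[0]); print("yaw",yaw,"corner yaw",np.arctan2(*(C[1]-C[0])[[0,1]]*[1,-1]))
m=C.mean(0); u=np.array([np.cos(yaw),np.sin(yaw)]); n=np.array([-u[1],u[0]])
m2=np.array([m[0],np.polyval(k,m[0])]); O=m2+.275*u; print("cab O",O,"mid",m,m2)
print("posts",ray(d,[(179,116),(346,110)],.21)[:,:2], "pred",O+.215*n,O-.215*n)
# base plate
ds=[]
for q in [(262,162.75),(264.25,184.75)]:
    x,y=map(int,np.round(q)); w=200-g[y-3:y+4,x-3:x+4].astype(float); w=np.clip(w-60,0,None); yy,xx=np.mgrid[y-3:y+4,x-3:x+4]
    ds.append(((w*xx).sum()/w.sum(),(w*yy).sum()/w.sum()))
D=ray(d,ds,.030)[:,:2]; print("dots",ds,D,"base",D.mean(0),"yaw",np.arctan2(*(D[0]-D[1])[::-1]),np.linalg.norm(D[0]-D[1]))
print("lip",ray(d,[(239,212.3),(289.5,211)],.036)[:,:2])
print("cab handle",O-.054*u+.115*n)
E
```

```text
sill [[ 0.43506541  0.07455928]
 [ 0.43686733 -0.12378174]] 0.19834920956061786Traceback (most recent call last):
  File "<stdin>", line 16, in <module>
    raise TypeError("expected non-empty vector for x")
TypeError: expected non-empty vector for x
```

```bash
python3 - <<'E'
from workcell import get_image,kin,r
import cv2,numpy as np
from h import *
d=get_image("top"); g=cv2.cvtColor(d["color"],cv2.COLOR_RGB2GRAY)
C=ray(d,[(230.75,230),(298.5,227.75)],.010)[:,:2]
c=d["color"].astype(float); L=[];R=[]
for v in range(152,225):
    gr=np.diff(cv2.GaussianBlur(c[v:v+1].mean(2),(3,1),0)[0]); t=(v-150)/78
    for S,x,s in ((L,229.7+t,1),(R,294.5+4*t,-1)):
        i=np.arange(int(x)-3,int(x)+3); w=np.clip(s*gr[i],0,None)**2+1e-9; S.append(((w*(i+.5)).sum()/w.sum(),v))
out=[]
for s in (L,R):
    P=ray(d,s,.010)[:,:2].astype(np.float32); vx,vy,x0,y0=cv2.fitLine(P,cv2.DIST_HUBER,0,.001,.001).ravel()
    out.append((vy/vx,y0-vy/vx*x0)); print("edge",out[-1])
k=np.mean(out,0); yaw=np.arctan(k[0]); print("yaw",yaw,"corner yaw",np.arctan2(C[1,0]-C[0,0],C[0,1]-C[1,1]))
m=C.mean(0); u=np.array([np.cos(yaw),np.sin(yaw)]); n=np.array([-u[1],u[0]])
m2=np.array([m[0],np.polyval(k,m[0])]); O=m2+.275*u; print("cab O",O,"mid",m,m2)
print("posts",ray(d,[(179,116),(346,110)],.21)[:,:2], "pred",O+.215*n,O-.215*n)
ds=[]
for q in [(262,162.75),(264.25,184.75)]:
    x,y=map(int,np.round(q)); w=np.clip(150-g[y-3:y+4,x-3:x+4].astype(float),0,None); w[0]=0; yy,xx=np.mgrid[y-3:y+4,x-3:x+4]
    ds.append(((w*xx).sum()/w.sum(),(w*yy).sum()/w.sum()))
D=ray(d,ds,.030)[:,:2]; print("dots",np.round(ds,2),"base",D.mean(0),"yaw",np.arctan2(*(D[0]-D[1])[::-1]),np.linalg.norm(D[0]-D[1]))
lip=ray(d,[(239,212.3),(289.5,211)],.036)[:,:2]; print("lip",lip)
print("handle",O-.054*u+.115*n,"base in cab",(D.mean(0)-O)@u,(D.mean(0)-O)@n,"lip in cab",(lip-O)@np.c_[u,n])
print("plates",plates(d,.016,152,(310,140,430,280)))
E
```

```text
edge (np.float32(0.009597015), np.float32(0.07222736))
edge (np.float32(0.0072833854), np.float32(-0.12677546))
yaw 0.00844 corner yaw 0.009084753677980695
cab O [ 0.71095657 -0.02127343] mid [ 0.43596637 -0.02461123] [ 0.43596637 -0.02359441]
posts [[ 0.70647094  0.18950037]
 [ 0.71248018 -0.237176  ]] pred [0.70914199 0.19371891] [ 0.71277115 -0.23626578]
dots [[261.78 162.32]
 [264.47 186.29]] base [ 0.59604051 -0.02420972] yaw 0.08123515510156479 0.07390316019180214
lip [[ 0.4826221   0.04847085]
 [ 0.48288895 -0.09722127]]
handle [0.65598791 0.09326672] base in cab -0.11493674848463563 -0.001966297897278307 lip in cab [[-0.22773769  0.07166892]
 [-0.22870048 -0.07402026]]
plates [(420.3, -276.4, 89.1, 47.8, 22.9), (571.4, -378.5, 88.3, 48.0, 11.7)]
```

```bash
cat >> h.py <<'E'
def R(a,tilt=0.):
    "tool down, fingers closing across direction a; tilt>0 leans the fingertips forward along a"
    c,s=np.cos(a),np.sin(a); M=np.array([[-c,-s,0],[-s,c,0],[0,0,-1.]]).T
    return M@cv2.Rodrigues(np.array([0,-tilt,0.]))[0]
E
python3 - <<'E'
from workcell import get_image,kin,r
import cv2,numpy as np
from h import *
print(R(0,.5)[:,2])
t=r.get_time(); r.move_to([.52,-.024,.30],R(0.06)); d1=get_image("wrist"); np.save("w1.npy",d1,allow_pickle=True)
r.move_to([.46,-.32,.30],R(0.3)); d2=get_image("wrist"); np.save("w2.npy",d2,allow_pickle=True)
print(r.get_time()-t, d1["fx"],d1["eye"],np.round(d1["attitude"],3).tolist())
cv2.imwrite("pics/w12.png",cv2.resize(np.vstack([d1["color"],d2["color"]])[:,:,::-1],None,fx=.78,fy=.78,interpolation=cv2.INTER_AREA))
E
```

```text
[ 0.47942554  0.         -0.87758256]
3.575 290.4241662422989 [ 0.45056219 -0.02903025  0.44341575] [[-0.058, 0.959, 0.277], [0.998, 0.056, 0.018], [0.001, 0.277, -0.961]]
```

View pics/w12.png

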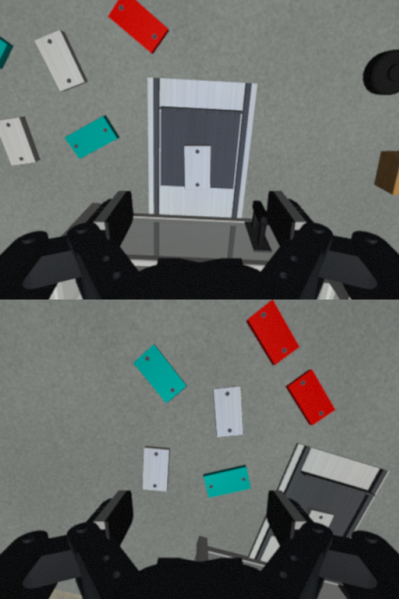

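The wrist view shows the base dots at about (252,195) and (252,236) in w1. In w2 the plain plates are at about (292,144) and (200,217). I'll refine these from the dots and blobs.

```bash
cat >> h.py <<'E'
def dot(d,q,h=5):
    g=cv2.cvtColor(d["color"],cv2.COLOR_RGB2GRAY).astype(float); x,y=map(int,np.round(q))
    w=g[y-h:y+h+1,x-h:x+h+1]; yy,xx=np.mgrid[y-h:y+h+1,x-h:x+h+1]; w=np.clip(np.median(w)-25-w,0,None)
    return (w*xx).sum()/w.sum(),(w*yy).sum()/w.sum()
def dots(d,q1,q2,z,h=5):
    D=ray(d,[dot(d,q1,h),dot(d,q2,h)],z)[:,:2]; v=D[0]-D[1]; v*=np.sign(v[0])
    return np.round(D.mean(0),4),round(float(np.arctan2(v[1],v[0])),4),round(float(np.linalg.norm(v)),4)
E
python3 - <<'E'
import numpy as np
from h import *
d1=np.load("w1.npy",allow_pickle=True).item(); d2=np.load("w2.npy",allow_pickle=True).item()
s=1/.78
print("base w1",dots(d1,(197*s,152*s),(197*s,184*s),.030,4))
print("A w2",dots(d2,(228*s,93*s),(230*s,133*s),.016)); print("B w2",dots(d2,(157*s,153*s),(155*s,187*s),.016))
print("A w1",dots(d1,(51*s,42*s),(70*s,79*s),.016))
for z,d,roi in ((.016,d2,(170,90,320,260)),(.016,d1,(0,20,115,220))): print(plates(d,z,150,roi),plates(d,z,140,roi))
# pan lip in w1: dark front edge; handle bar top
g=cv2.cvtColor(d1["color"],cv2.COLOR_RGB2GRAY); print(g[125:160,215].tolist()); 
E
```

```text
base w1 (array([ 0.5993, -0.0245]), 0.0551, 0.0681)
A w2 (array([ 0.4215, -0.2757]), 0.4056, 0.0713)
B w2 (array([ 0.5717, -0.3789]), 0.1909, 0.0723)
A w1 (array([ 0.4194, -0.277 ]), 0.3991, 0.0681)
[(571.9, -379.5, 88.5, 48.7, 11.7), (420.3, -276.8, 88.5, 49.0, 22.6)] [(572.0, -379.5, 89.3, 49.3, 11.8), (420.4, -276.4, 90.5, 50.3, 22.8)]
[(571.4, -379.5, 89.3, 49.6, 11.7), (419.6, -276.9, 88.8, 48.9, 22.8)] [(571.2, -380.0, 90.3, 51.1, 11.8), (419.5, -276.8, 89.4, 49.6, 23.1)]
[191, 191, 189, 191, 189, 192, 191, 191, 192, 194, 185, 133, 70, 62, 73, 74, 68, 74, 73, 76, 76, 75, 75, 72, 76, 74, 77, 75, 73, 75, 72, 76, 77, 72, 77]
```

```bash
python3 - <<'E'
from workcell import get_image,kin,r
import numpy as np
from h import *
d=np.load("w1.npy",allow_pickle=True).item(); g=cv2.GaussianBlur(cv2.cvtColor(d["color"],cv2.COLOR_RGB2GRAY),(3,3),0).astype(float)
L=[];Rr=[]
for v in range(194,236):
    gr=np.diff(g[v]); 
    for S,(a,b),s in ((L,(226,246),1),(Rr,(260,282),-1)):
        i=np.arange(a,b); w=np.clip(s*gr[i]-6,0,None)**2+1e-9; S.append(((w*(i+.5)).sum()/w.sum(),v))
for S in (L,Rr):
    P=ray(d,S,.030)[:,:2].astype(np.float32); vx,vy,x0,y0=cv2.fitLine(P,cv2.DIST_HUBER,0,.001,.001).ravel(); print("base edge yaw",vy/vx,"y at .598",y0+vy/vx*(.598-x0))
gr=np.diff(g[150:215,240]); v=150+np.argmax(gr)+.5; print("base near end", v, ray(d,[(240,v),(253,v)],.030)[:,:2])
print("lip bottom",ray(d,[(215,135.7)],.010),"lip top if",ray(d,[(215,135.7)],.036))
t=r.get_time()
a=.40; p=np.array([.4202,-.2766])
r.gripper_to(.072); r.move_to([*p,.07],R(a)); r.servo_line([*p,.003],speed=.08); print("F",np.round(r.get_contact_force(),1))
r.gripper_to(.03,60); print("w",r.get_width(),r.get_grip_force())
r.servo_line([*p,.13],speed=.2); print("w",r.get_width(),np.round(r.get_contact_force(),1),r.get_time()-t)
x=get_image("side"); cv2.imwrite("pics/s1.png",x["color"][100:340,200:420,::-1])
E
```

```text
base edge yaw 0.059403036 y at .598 -0.04936496
base edge yaw 0.054629024 y at .598 0.00032119482
base near end 186.5 [[ 0.55513329 -0.04557899]
 [ 0.55402514 -0.02654928]]
lip bottom [[ 0.48576913 -0.08624017  0.01      ]] lip top if [[ 0.48365711 -0.08280823  0.036     ]]
F [ 0.2  0.9 -1. ]
w 0.04832174054279286 61.895681619644165
w 0.04835654636722268 [-0.3  0.4 -1.3] 3.3499999999999996
```

View pics/s1.png

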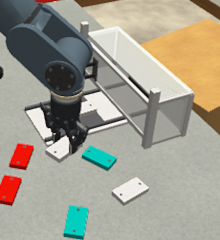

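The crop shows plate A lifted in the gripper. The fitted edges put the base at (0.599,-0.0245) with yaw 0.057. I'll place A next.

```bash
cat >> h.py <<'E'
B=np.array([.5990,-.0245]); BA=.057
def place(r,z):
    r.move_to([*B,z+.055],R(BA)); r.servo_line([*B,z+.006],speed=.12)
    for q in (z+.003,z+.001,z):
        r.servo_line([*B,q],speed=.02); f=r.get_contact_force()[2]; print(q,round(f,1))
        if f>3: break
    r.gripper_to(.068); r.servo_line([*B,z+.07],speed=.15)
E
python3 - <<'E'
from workcell import get_image,kin,r
import numpy as np
from h import *
t=r.get_time(); place(r,.0335)
p=B+[-.09,0]; r.move_to([*p,.30],R(BA)); d=get_image("wrist"); np.save("w3.npy",d,allow_pickle=True); print(r.get_time()-t,r.get_time())
q=proj(d,[[.599,-.0245,.046]])[0]; print(q)
cv2.imwrite("pics/w3.png",d["color"][:,:,::-1])
E
```

```text
0.036500000000000005 -1.8
0.0345 -2.1
0.0335 4.7
4.4167000000000005 11.6417
[253.07455238 227.07661221]
```

View pics/w3.png

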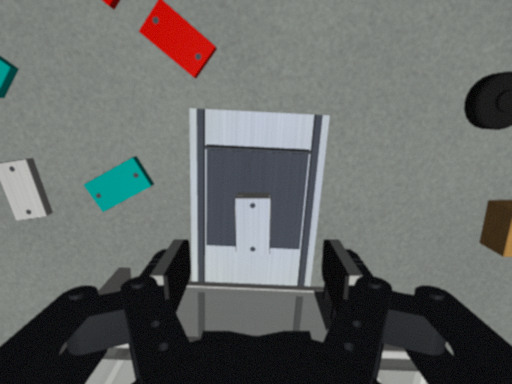

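Plate A sits on the base with dots at (252,205) and (252,249), and the midpoint is where I predicted it. B next.

```bash
python3 - <<'E'
from workcell import get_image,kin,r
import numpy as np
from h import *
d=np.load("w3.npy",allow_pickle=True).item(); print("A on stack",dots(d,(252,205),(252,249),.046,5))
t=r.get_time()
a=.205; p=np.array([.5716,-.3792])
r.move_to([*p,.07],R(a)); r.servo_line([*p,.003],speed=.08)
r.gripper_to(.03,60); print("w",r.get_width())
r.servo_line([*p,.13],speed=.2); print("w",r.get_width(),np.round(r.get_contact_force(),1))
place(r,.0495)
r.move_to([.52,.02,.32],R(BA)); d=get_image("wrist"); np.save("w4.npy",d,allow_pickle=True); print(r.get_time()-t,r.get_time())
print(proj(d,[[.599,-.0245,.062],[.634,-.0225,.062],[.564,-.0265,.062]]))
x=get_image("side"); q=proj(x,[[.599,-.0245,.062]])[0].astype(int); print(q)
s=x["color"][q[1]-75:q[1]+75,q[0]-75:q[0]+75]; w=d["color"][100:300,150:350]
cv2.imwrite("pics/w4.png",np.hstack([cv2.resize(s,(390,390),interpolation=cv2.INTER_CUBIC),cv2.resize(w,(390,390),interpolation=cv2.INTER_CUBIC)])[:,:,::-1])
E
```

```text
A on stack (array([ 0.5995, -0.0257]), 0.0535, 0.0683)
w 0.04823618661451976
w 0.04784492168209281 [-0.2  0.4 -2.6]
0.052500000000000005 -1.7
0.0505 -2.4
0.0495 5.3
8.2333 19.875
[[223.25744538 217.60855407]
 [224.03534231 239.69666256]
 [222.44341357 194.49440845]]
[281 199]
```

View pics/w4.png

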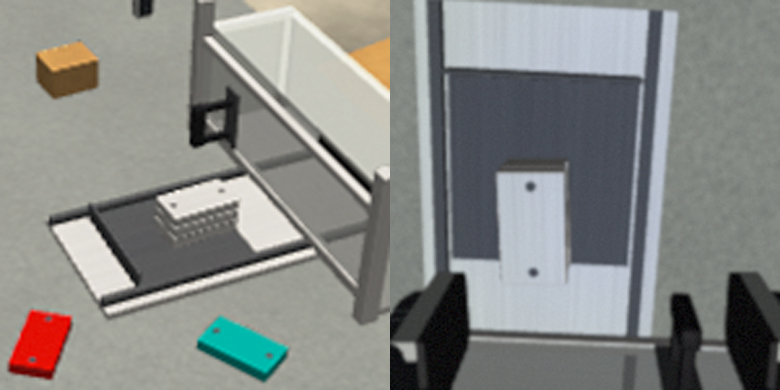

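The stack is square: B's dots are at about (221.8,195.4) and (222.8,239.5), within 1 px of prediction. Now I'll refine the handle's position.

```bash
python3 - <<'E'
from workcell import get_image,kin,r
import numpy as np
from h import *
H=np.array([.6560,.0933])
top=cv2.imread("pics/top0.png")[:,:,::-1]; dt=get_image("top"); dt["color"]=top; d4=np.load("w4.npy",allow_pickle=True).item()
for nm,d in (("top",dt),("w4",d4)):
    g=cv2.cvtColor(d["color"],cv2.COLOR_RGB2GRAY).astype(int)
    for z in (.055,.065,.08,.095,.105):
        P=proj(d,[[H[0]-.009,H[1]+s*.008,z] for s in (-1,0,1)]); v=int(round(P[1,1])); c=int(round(P[1,0]))
        row=g[v,c-15:c+16]; idx=[i+c-15 for i in range(31) if row[i]<85]
        print(nm,z,np.round(P[:,0],1),v,(min(idx),max(idx),len(idx)) if idx else row.tolist())
    # vertical extents along bar axis column
    P=proj(d,[[H[0]-.009,H[1],.05],[H[0]-.009,H[1],.11],[H[0]+.009,H[1],.11]]); c=int(round(P[0,0])); print("rows pred",np.round(P,1).tolist(), g[int(P[:,1].min())-12:int(P[:,1].max())+12,c].tolist(), int(P[:,1].min())-12)
E
```

```text
top 0.055 [225.4 222.6 219.9] 156 (222, 235, 4)
top 0.065 [225.1 222.3 219.5] 155 (221, 235, 7)
top 0.08 [224.6 221.8 219. ] 153 (220, 235, 8)
top 0.095 [224.1 221.3 218.4] 152 (220, 235, 8)
top 0.105 [223.8 220.9 218.1] 151 (219, 235, 9)
rows pred [[222.8, 156.6], [220.7, 150.0], [220.7, 143.9]] [55, 61, 59, 57, 56, 60, 59, 55, 61, 57, 52, 54, 53, 48, 56, 60, 56, 65, 57, 53, 43, 49, 57, 49, 43, 86, 133, 125, 123, 122, 126, 125, 126, 127, 125, 128, 120] 131
w4 0.055 [294.5 299.7 304.9] 249 [166, 138, 132, 136, 138, 136, 138, 136, 134, 126, 116, 111, 112, 116, 114, 117, 121, 125, 127, 135, 135, 132, 130, 128, 125, 126, 124, 127, 128, 131, 129]
w4 0.065 [295.3 300.6 305.9] 252 (294, 303, 10)
w4 0.08 [296.7 302.2 307.7] 257 (294, 305, 12)
w4 0.095 [298.2 303.8 309.5] 262 (294, 307, 14)
w4 0.105 [299.2 305.  310.8] 266 (295, 308, 14)
rows pred [[299.2, 247.9], [305.6, 267.5], [304.3, 279.3]] [132, 132, 132, 129, 127, 126, 125, 129, 132, 132, 131, 131, 132, 131, 114, 74, 30, 9, 6, 8, 11, 16, 9, 10, 8, 14, 8, 10, 0, 11, 1, 6, 14, 11, 12, 21, 14, 21, 28, 26, 19, 20, 24, 27, 21, 21, 19, 22, 13, 19, 19, 15, 18, 22, 18, 25] 235
```

```bash
cat >> h.py <<'E'
H=np.array([.6575,.0900]); CY=.0084; O=np.array([.7125,-.0246]); T=.35
RT=R(CY,T); zt=RT[:,2]; GH=np.array([*H,.092])+.019*zt   # TCP for gripping the handle at sash 0
E
python3 - <<'E'
from workcell import get_image,kin,r
import numpy as np
from h import *
t=r.get_time()
r.gripper_to(.055); r.move_to(GH-.085*zt,RT); r.servo_line(GH,speed=.12); print("F in",np.round(r.get_contact_force(),1))
r.gripper_to(.005,60); print("w",r.get_width(),"F grip",np.round(r.get_contact_force(),1),"ee",np.round(r.get_ee_pos()-GH,4))
r.servo_line(GH+[0,0,.02],speed=.06); print("F lift",np.round(r.get_contact_force(),1))
r.servo_line(GH+[0,0,.108],speed=.12); print("F up",np.round(r.get_contact_force(),1),"w",r.get_width())
d=get_image("side"); cv2.imwrite("pics/s2.png",cv2.resize(d["color"][90:290,180:440,::-1],None,fx=2,fy=2)); print(r.get_time()-t,r.get_time())
E
```

```text
F in [-0.2  0.7 -0.1]
w 0.015172075826492012 F grip [-2.3 24.   2.6] ee [0.     0.0031 0.0007]
F lift [-0.9 23.3  2.9]
F up [-1.2 21.5  2.2] w 0.01521763167884098
3.8416999999999994 23.8167
```

View pics/s2.png

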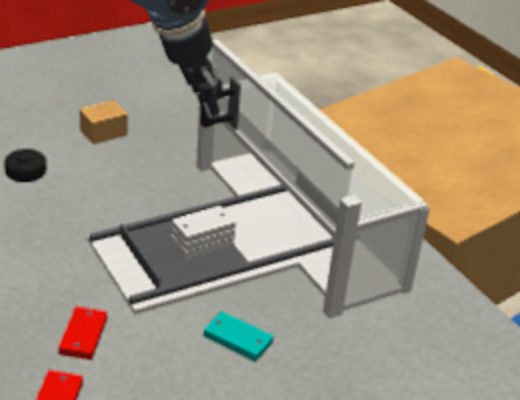

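The side view shows the sash raised and the pile undisturbed. The side force while gripping puts the handle at y≈0.0935, so I'll correct that, release, and push the pan.

```bash
cat >> h.py <<'E'
H=np.array([.6575,.0935]); O=np.array([.7125,-.0212]); GH=np.array([*H,.092])+.019*zt
u=np.array([np.cos(CY),np.sin(CY),0]); S0=np.array([.445,-.0245,.020])
E
python3 - <<'E'
from workcell import get_image,kin,r
import numpy as np
from h import *
t=r.get_time()
r.gripper_to(.05); print("open F",np.round(r.get_contact_force(),1))
e=r.get_ee_pos(); r.servo_line(e-.085*zt,speed=.2)
r.gripper_to(0.0)
r.move_to(S0+[0,0,.14],RT); r.servo_line(S0,speed=.15); print("F0",np.round(r.get_contact_force(),1))
for s in (.03,.05,.08,.12,.15,.18):
    r.servo_line(S0+s*u,speed=.06); print(s,np.round(r.get_contact_force(),1))
    if r.get_contact_force()[0]<-20: break
d=get_image("side"); cv2.imwrite("pics/s3.png",cv2.resize(d["color"][90:290,180:440,::-1],None,fx=2,fy=2)); print(r.get_time()-t,r.get_time())
E
```

```text
open F [-0.3  0.6  0. ]
F0 [ 1.  -0.3  0.4]
0.03 [ 0.5 -0.5 -0.5]
0.05 [-1.2  0.8 -0.1]
0.08 [-0.3 -1.  -1. ]
0.12 [-3.3  0.5 -0.6]
0.15 [0.5 0.1 0.1]
0.18 [-1.2  0.3 -0.6]
9.291599999999999 33.1083
```

View pics/s3.png

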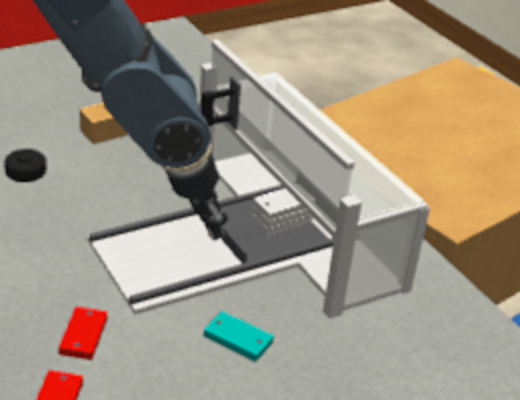

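The pan slides freely with the pile intact, and its lip is about 30 mm short of home. I'll continue to the stop, watching the force.

```bash
python3 - <<'E'
from workcell import get_image,kin,r
import numpy as np
from h import *
t=r.get_time(); r.servo_line(S0+.195*u,speed=.06); s=.195
while s<.232:
    s+=.002; r.servo_line(S0+s*u,speed=.03); f=r.get_contact_force(); print(round(s,3),np.round(f[:2],1))
    if f[0]<-10: break
r.sleep(.15); print(np.round(r.get_ee_pos(),4),np.round(r.get_contact_force(),1),r.get_time()-t,r.get_time())
E
```

```text
0.197 [-6.3 -0.8]
0.199 [-8.8  0.9]
0.201 [-9.  -0.4]
0.203 [-8.2  0.2]
0.205 [-9.4 -0.3]
0.207 [-8.2  0.4]
0.209 [-9.  -0.2]
0.211 [-8.8 -0.3]
0.213 [-16.8   0.3]
[ 0.6559 -0.0225  0.0197] [-16.4   0.2  11.5] 2.799999999999997 35.9083
```

```bash
python3 - <<'E'
from workcell import get_image,kin,r
import numpy as np
from h import *
t=r.get_time(); r.servo_line(S0+.215*u,speed=.03); print(np.round(r.get_ee_pos(),4),np.round(r.get_contact_force(),1))
r.sleep(.2)
e=r.get_ee_pos(); r.servo_line(e-.03*u,speed=.15); r.servo_line(r.get_ee_pos()-.10*u+[0,0,.1],speed=.25)
d=get_image("wrist"); np.save("w5.npy",d,allow_pickle=True); dt=get_image("top")
g=cv2.cvtColor(d["color"],cv2.COLOR_RGB2GRAY)
P=proj(d,[[O[0]-.045,O[1]+.05,.036],[O[0]-.045,O[1]+.05,.010]]); print("pred lip top/bottom",np.round(P,1).tolist())
g=cv2.cvtColor(dt["color"],cv2.COLOR_RGB2GRAY); P=proj(dt,[[O[0]-.045,O[1]-.05,.036],[O[0]-.045,O[1]-.05,.010]]); c=int(P[0,0]); print("top pred",np.round(P,1).tolist(),int(P[1,1])-12,g[int(P[1,1])-12:int(P[1,1])+12,c].tolist())
cv2.imwrite("pics/e1.png",np.hstack([cv2.resize(d["color"],(460,345)),cv2.resize(dt["color"][90:205,180:290],(330,345))])[:,:,::-1]); print(r.get_time())
E
```

```text
[ 0.6562 -0.0223  0.0191] [-26.6  -0.6  18.7]
pred lip top/bottom [[305.9, 282.4], [302.7, 263.4]]
top pred [[278.2, 150.2], [277.8, 153.0]] 140 [95, 91, 91, 86, 93, 93, 95, 86, 92, 90, 104, 49, 50, 77, 199, 184, 183, 181, 179, 180, 181, 178, 181, 183]
37.55
```

View pics/e1.png

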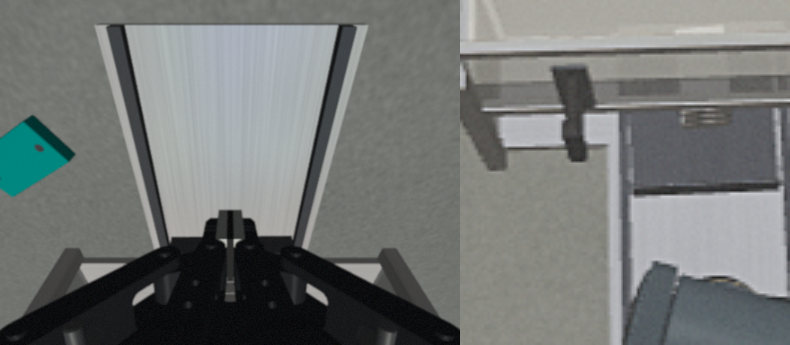

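The lip edge is at rows 151–153 in the top view, where I predicted home, and the tool stopped advancing as the force rose. So the pan is home. Now I'll lower the sash.

```bash
python3 - <<'E'
from workcell import get_image,kin,r
import numpy as np
from h import *
t=r.get_time(); G=GH+[0,0,.108]
r.gripper_to(.05); e=r.get_ee_pos(); r.servo_line([e[0]-.02,e[1],.30],speed=.3)
r.move_to(G-.085*zt,RT); r.servo_line(G,speed=.12); print("F in",np.round(r.get_contact_force(),1))
r.gripper_to(.005,60); print("w",r.get_width(),np.round(r.get_contact_force(),1))
r.servo_line(GH+[0,0,.012],speed=.08); z=.012; print(np.round(r.get_contact_force(),1))
while z>-.012:
    z-=.002; r.servo_line(GH+[0,0,z],speed=.03); f=r.get_contact_force(); print(round(z,3),np.round(f,1),round(r.get_ee_pos()[2]-GH[2],4))
    if f[2]>15: break
print("w",r.get_width(),r.get_time())
E
```

```text
F in [ 0.2 -0.2  0.7]
w 0.014916313240065662 [-1.1 -2.1  2.7]
[ 3.5 -4.9 -2.4]
0.01 [ 2.4 -5.1 -2.5] 0.0091
0.008 [ 1.8 -5.9 -0.8] 0.0072
0.006 [ 2.1 -5.9 -1.3] 0.0052
0.004 [ 2.  -4.7 -0.9] 0.0032
0.002 [ 1.9 -5.4 -1.2] 0.0012
0.0 [ 0.1 -4.9  1.8] -0.0005
-0.002 [-14.6  -6.9  24.1] -0.0006
w 0.015522988677304875 43.9417
```

```bash
python3 - <<'E'
from workcell import get_image,kin,r
import numpy as np
from h import *
r.servo_line(GH,speed=.03); r.gripper_to(.05); print(np.round(r.get_contact_force(),1)); r.servo_line(r.get_ee_pos()-.1*zt,speed=.15)
r.move_to([.35,.25,.3],R(0)); r.sleep(.3); d=get_image("top")["color"]; o=cv2.imread("pics/top0.png")[:,:,::-1]
a=o[95:165,175:235]; res=cv2.matchTemplate(d[85:175,165:245],o[110:160,212:230],cv2.TM_CCOEFF_NORMED); _,v,_,p=cv2.minMaxLoc(res); print("handle match",v,(p[0]+165-212,p[1]+85-110))
print(o[130:145,200].mean(1).astype(int),d[130:145,200].mean(1).astype(int)); print(np.round(r.get_contact_force(),1),r.get_time())
dt=get_image("top"); dt["color"]=d
cab=lambda x,y,z:[*(O+np.array([[np.cos(CY),-np.sin(CY)],[np.sin(CY),np.cos(CY)]])@[x,y]),z]
c=cab(.066,0,.062); print("pile px pred",proj(dt,[c]))
cv2.imwrite("pics/fin.png",cv2.resize(d[60:210,160:360,::-1],None,fx=4,fy=4,interpolation=cv2.INTER_CUBIC))
E
```

```text
[ 0.7 -0.9  0.8]
handle match 0.9883692860603333 (0, 0)
[112 109 110 113 114 108 111 105 104 125 164  61 118 128 124] [114 114 114 114 113 110 118 111 112 110 191  55 116 130 128]
[-0.6  0.  -0. ] 47.075
pile px pred [[260.41133973 112.40203114]]
```

```bash
python3 -c "
from workcell import r
print(r.sign_off(), r.get_time())"
```

```text
the job is handed in; nothing more can be done
the job is handed in; nothing more can be done
```

The job is handed in at about 47 s: both plates are stacked on the base, the pan is home against its stop, and the sash handle matches its starting image position; I didn't re-measure the pile after it went into the cabinet.

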